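# Peel one clinging tray off the stack and hold it in the ioniser's air stream

### The arm

A 7-joint arm with a two-finger parallel gripper is mounted at the origin on the work surface. World frame = base frame: x ahead of the robot, y to its left, z up, the work surface at z = 0. Lengths are in m, angles in rad, forces in N, time in s.
With the tool pointing down it reaches from about 0.4 to 0.875 m from the base axis. Payload 19.3 kg.
Tool frame: the origin (TCP) lies midway between the tips of the shut fingers; the grasp point (between the pads) lies 19 mm behind it (bot.pinch_z is the distance from the TCP to the grasp point, in m); z points along the fingers, y is the direction in which the jaws open and shut (so a half turn about z gives the same grasp; the last joint's range is limited). The gripper opens to 85 mm and grips with 20 to 120 N. Pads are 22 mm wide; open, the fingers measure 114 mm over their backs; the gripper's body (76 mm by 85 mm) begins 54 mm behind the grasp point. The pads swing forward as they close: fully open they stand 13 mm farther back than shut.
Start: joints at [-1.248, 0.521, -0.036, 1.599, 0.021, 1.021, -0.113], TCP at [0.239, 0.577, 0.206] pointing down, gripper open.
Joint ranges: [-2.91, 2.91], [-0.3, 2.13], [-1.5, 1.42], [0.17, 2.43], [-1.26, 4.41], [0.16, 1.93], [-2.52, 2.52]. Speed limits (rad/s): [1.89, 1.89, 2.39, 2.39, 3.01, 3.01, 3.01].

### API

Orientations are given as [roll, pitch, yaw] about the fixed x, y, z axes, in that order (R = Rz(yaw) Ry(pitch) Rx(roll)).
In Python, from workcell import bot gives the robot as it stands. The module is installed in compiled form; this text tells all that it offers.
- The arm moves only by the tool move_arm, never from a script. Its argument "moves" is text: rows parted by semicolons, each of 4 numbers parted by spaces: the shift along the tool's x, y, z in mm, then the turn about the tool's z in rad. In form: dx dy dz yaw; .... A call has exactly 10 rows; each row is the pose to reach, as a shift and turn from the pose commanded when the call began, along the tool's axes at that moment; what a row does not reach only later rows make up. A row lasts 1/12 s, in which the tool goes at most 41.7 mm and 7.16 degrees, less where a joint would pass 70% of its speed; a pose out of reach is approached as far as the arm can. A call with a gripper value outside its range is refused whole. "grip" is the opening, from 0 (shut) to 1 (fully open), set as the call begins (left out, the last holds). The fingers move at their own pace and stop on an object; "grip_force" is the grip in N (left out, the last holds). Time passes only in rows, so rows that repeat a pose let the fingers close, or fill a call up. It gives the time, the measured TCP pose, the force and the opening at its end, in the units of the state.
- bot.observe(): the state, without advancing time (a new reading comes with each control period).
- bot.grab_frame(name): name is "scene" or "top" or "wrist"; returns a dict with "frame" (400x640x3 uint8, red, green, blue), "z_map" (400x640 float32, m along the optical axis (not along the pixel's ray), 0 where there is no reading), "K" (3x3 intrinsics, pixels), "dist" ([k1, k2, p1, p2, k3] as OpenCV has them; the pictures are not rectified), "eye" and "attitude" of the camera in the world. Camera axes: x right, y up, looking along -z (the intrinsics and any distortion apply to the point x, -y, -z); pixel columns grow to the right and rows downward; lengths in m; the calibration is good to about 2 mm. A picture is of the moment at which its call begins.
- bot.job_done(): hands the job in, once; it reports no verdict.
Trained networks look in a picture, given as the dict that the camera call returned (one of the last four; its "shot" number tells which), for a name from the list of things; names that differ only in an ending like _2 or _b are one class to them, and where a whole thing is asked for, a point or a joint stands for the part that bears it (a point fixed in the world has none). Each returns a list of dicts, best first, with "conf" (0 to 1); they miss things now and then, are a little off and sometimes report something else, mostly with a low value. They report only what shows in the picture. A call takes as long as a camera call.
- bot.search_frame(picture, label): "at" ([column, row] in pixels, amid what is visible of it).
- bot.pinpoint(picture, label): "at" ([column, row] in pixels: a listed point, or the origin of a listed thing).
The state is a dict: "clock": time; "qpos": joint angles; "qd": joint speeds; "joint_efforts": joint torques, N m; "position": TCP position; "tool_rot": TCP orientation; "force": force on the tool from outside, world axes, zero at the start; "moment": the same for the moment, N m; "grip_width": finger opening in m.
Only numpy, scipy, OpenCV 4.12 (cv2) and the standard library are available. Lean on these libraries where they do the work, as an engineer would, in place of code of your own. Each camera call takes 0.05 s, during which the arm holds its last target. There are 200 camera calls.

### The job

The moulded trays in the rack cling to one another with static: peel off just the top one by lifting one of its corners first, its opposite corner staying down, so that the trays below stay put in the rack. Then hold that tray level in front of the ionising blower, its middle in line with the centre of the fan and its nearest edge about a hand's breadth off the grille, and finish there while still holding it in the gripper; do not shift the glassware or the bottle.

Things in the scene. Friction and masses are not known exactly. Their poses are not given: they have to be found in the camera images.
- tray: Top tray of the nested stack, the only separate one: off-white moulded plastic, open on top, 130 (its x) x 180 (its y) x 40 mm high over the rim, about 100 g. Origin at the centre of its underside, z up. Round the top runs a stiff turned-over rim 11 mm wide, 30 to 40 mm above the origin, corners rounded at 26 mm; inside it 2 mm walls slope in by 11 degrees to the floor, 2.4 mm above the origin.
- tray_mid (a point): The middle of the tray, 20 mm above the centre of its underside. The rim can be pinched across its 11 mm, one finger in the tray, one outside, with the tips 10 to 15 mm below its top: the next tray's rim, of the same outline, has its top 20 mm below this one's and must not be pinched along.
- corner_a (a point): Top of the tray's rim at its corner (-65, -90) mm in the tray's x, y (where the straight sides would meet), 40 mm above the underside. Lifted by one corner, turning about the opposite one (at the foot, the rim or between), the tray takes about 6 N and the trays below stay; turned up by 0.1 to 0.2 rad it is loose, and 20 mm higher its foot is clear of the next tray's rim.
- corner_b (a point): The same at (65, -90) mm.
- corner_c (a point): The same at (65, 90) mm; opposite corner_a.
- corner_d (a point): The same at (-65, 90) mm; opposite corner_b.
- rack: Stainless rack that holds the stack, fixed to the bench: base plate 150 (x) x 200 (y) x 6 mm with an upright angle at each corner, close around the lower trays, up to 92 mm above the bench. Origin under its centre on the bench; axes as the tray's. At the start the top tray's underside is 106 mm and its rim's top 146 mm above the bench.
- stack (a joint): How far the five trays below the top one have been pulled up in the rack (m): 0 when down. They slide up and down together, 0.5 kg (4.9 N), and cannot tip.
- stack_top (a point): Centre of the second tray's opening at the height of its rim's top, 126 mm above the bench when down. The top tray sits 20 mm deep in it on lugs and clings at four springy spots on the long walls, 55 mm either side of the middle, each holding some 3 N until it has risen about 7 mm there: pulled straight up, the top tray brings the trays below along.
- blower: Bench-top ionising blower, fixed: a white case 85 mm deep (x), 160 mm wide (y), 200 mm high (50 to 250 mm above the bench) in a dark steel bail 200 mm wide on a foot 130 x 176 mm. Its fan grille, 134 mm across, is on the front, which looks along its -x. Origin on the bench under the centre of the case, z up.
- grille (a point): Centre of the fan on the face of the grille guard, 51 mm in front of the blower's origin (along its -x) and 150 mm above the bench; axes as the blower's, the air leaves along -x.
- flask: Loose stoppered conical flask, 86 mm across at the foot, 150 mm high. Origin under its centre. Bystander.
- beaker: Loose glass beaker with a glass rod and a spatula standing in it, 70 mm across, 90 mm high, 195 mm with the spatula. Origin under its centre. Bystander.
- bottle: Loose amber bottle with a black cap, 68 mm across, 145 mm high. Origin under its centre. Bystander.

How it is judged:
On the way:
1. one corner of the top tray is lifted by 20 mm or more while the opposite corner is still down (within 6 mm) and the trays below stay (((height (world z) of corner_a above 0.166 m and height (world z) of corner_c below 0.152 m) or (height (world z) of corner_b above 0.166 m and height (world z) of corner_d below 0.152 m) or (height (world z) of corner_c above 0.166 m and height (world z) of corner_a below 0.152 m) or (height (world z) of corner_d above 0.166 m and height (world z) of corner_b below 0.152 m)) and horizontal distance between tray_mid and stack_top below 0.03 m and value of joint stack below 0.006 m), for 0.1 s.
At the end, for the whole second after the job is handed in: The top tray is held by the fingers alone, still, level within 11 degrees and right way up, its middle within 50 mm sideways and in height of the fan's axis and 100 to 260 mm in front of the grille, touching neither the blower nor the rack; the five trays below are down in the rack (within 6 mm) (x of tray_mid in the frame of grille between -0.26 and -0.1 m and y of tray_mid in the frame of grille between -0.05 and 0.05 m and z of tray_mid in the frame of grille between -0.05 and 0.05 m and angle between tray's own z axis and vertical below 0.2 rad and linear speed of tray below 0.03 m/s and contact force between tray and the fingers above 0.5 N and contact force between tray and rack below 0.05 N and contact force between tray and blower below 0.05 N and value of joint stack below 0.006 m); the arm keeps its last pose, push and grip.
It fails at once if the trays below are pulled up with the top one (12 mm or more) (value of joint stack above 0.012 m).
It fails at once if the flask, the beaker or the bottle is shifted by 30 mm or more (distance of any of flask, beaker, bottle from where it was at the start of the episode above 0.03 m).
It also fails if it takes over 42 s, if anything falls off the work surface, if the arm or the gripper's body presses on something with over 40 N, if the wrist force passes 120 N, or if a joint passes its speed limit or range.

## Working session

There is one attempt and no reset: what is moved stays moved. The work goes in short steps, Python scripts to look and compute and a tool call to move; the robot and the scene stay as the last step left them, time stands still between calls to the robot, and variables do not carry over. Pictures are saved under pics/ and viewed, about 8 in all and at most 12, crops included, and the job is handed in when it is done.

Besides the shell and the picture viewer there is one more tool, called after "Emit:" as name(argument=value, ...) on one line, values as JSON. move_arm: Moves the arm, as the interface text tells. Its arguments: {"type":"object","properties":{"moves":{"type":"string"},"grip":{"type":"number"},"grip_force":{"type":"number"}},"required":["moves"]}

```bash
mkdir -p pics
cat > h.py <<'E'
import numpy as np, cv2
from scipy.spatial.transform import Rotation as R
from workcell import bot
def Rm(a):
    a=np.array(a,float)
    if a.shape==(3,3): return a
    if a.shape==(4,): return R.from_quat(a).as_matrix()
    return R.from_euler('xyz',a).as_matrix()
def ray(p,uv):
    q=cv2.undistortPoints(np.array([[uv]],float),p['K'],np.array(p['dist'],float))[0,0]
    return Rm(p['attitude'])@np.array([q[0],-q[1],-1.])
def onz(p,uv,z):
    d=ray(p,uv); e=np.array(p['eye']); return e+d*(z-e[2])/d[2]
def dep(p,uv):
    u,v=int(round(uv[0])),int(round(uv[1])); w=p['z_map'][max(v-2,0):v+3,max(u-2,0):u+3]; w=w[w>0]
    return np.array(p['eye'])+ray(p,uv)*(np.median(w) if len(w) else np.nan)
def cloud(p):
    v,u=np.mgrid[0:400,0:640]; q=cv2.undistortPoints(np.stack([u,v],-1).reshape(-1,1,2).astype(float),p['K'],np.array(p['dist'],float))[:,0]
    d=np.c_[q[:,0],-q[:,1],-np.ones(len(q))]*p['z_map'].reshape(-1,1)
    return (d@Rm(p['attitude']).T+np.array(p['eye'])).reshape(400,640,3)
def save(p,n): cv2.imwrite('pics/'+n,p['frame'][:,:,::-1])
E
cat > a.py <<'E'
from h import *
np.set_printoptions(precision=4,suppress=True)
s=bot.observe(); print(s['clock'],s['position'],s['tool_rot'])
Z={'corner_a':.146,'corner_b':.146,'corner_c':.146,'corner_d':.146,'tray_mid':.126,'stack_top':.126,'tray':.106,'rack':0,'blower':0,'grille':.15,'flask':0,'beaker':0,'bottle':0}
ims=[]
for c in ('scene','top'):
    p=bot.grab_frame(c); ims.append(p['frame']); print(c,p['eye'],p['attitude'])
    for n,z in Z.items():
        for d in bot.pinpoint(p,n)[:4 if 'corner' in n else 2]:
            print(n,round(d['conf'],2),np.round(d['at']),onz(p,d['at'],z)[:2],'dep',dep(p,d['at']))
    save(p,c+'0.png')
E
python3 a.py
```

```text
0.0 [0.2392 0.577  0.2051] [-3.1405  0.0001  2.7488]
scene [1.3489 0.3623 1.0463] [0.7509 0.0195 1.9863]
corner_a 0.98 [248. 162.] [ 0.5142 -0.2832] dep [ 0.3806 -0.3865  0.002 ]
corner_a 0.88 [233. 190.] [ 0.6543 -0.2578] dep [ 0.5443 -0.356   0.0034]
corner_a 0.79 [284. 198.] [ 0.6237 -0.083 ] dep [ 0.6187 -0.0861  0.1398]
corner_a 0.75 [296. 171.] [ 0.491  -0.1022] dep [ 0.3522 -0.1774  0.0003]
corner_b 0.98 [248. 162.] [ 0.5142 -0.2832] dep [ 0.3806 -0.3865  0.002 ]
corner_b 0.88 [233. 190.] [ 0.6543 -0.2578] dep [ 0.5443 -0.356   0.0034]
corner_b 0.79 [284. 198.] [ 0.6237 -0.083 ] dep [ 0.6187 -0.0861  0.1398]
corner_b 0.75 [296. 171.] [ 0.491  -0.1022] dep [ 0.3522 -0.1774  0.0003]
corner_c 0.98 [248. 162.] [ 0.5142 -0.2832] dep [ 0.3806 -0.3865  0.002 ]
corner_c 0.88 [233. 190.] [ 0.6543 -0.2578] dep [ 0.5443 -0.356   0.0034]
corner_c 0.79 [284. 198.] [ 0.6237 -0.083 ] dep [ 0.6187 -0.0861  0.1398]
corner_c 0.75 [296. 171.] [ 0.491  -0.1022] dep [ 0.3522 -0.1774  0.0003]
corner_d 0.98 [248. 162.] [ 0.5142 -0.2832] dep [ 0.3806 -0.3865  0.002 ]
corner_d 0.88 [233. 190.] [ 0.654
[... 2110 characters left out ...]
  0.107 ]
tray 0.87 [371. 196.] [ 0.5728 -0.1781] dep [ 0.5728 -0.178   0.1065]
rack 0.84 [365. 192.] [ 0.6002 -0.1668] dep [ 0.5858 -0.1567  0.1085]
rack 0.3 [344. 215.] [ 0.5123 -0.0885] dep [ 0.5123 -0.0885 -0.0003]
blower 0.86 [209. 209.] [0.5347 0.433 ] dep [0.5248 0.3994 0.111 ]
blower 0.56 [366. 195.] [ 0.5913 -0.1701] dep [ 0.5776 -0.1598  0.1082]
grille 0.68 [206. 215.] [0.5005 0.3967] dep [0.5014 0.4005 0.1378]
flask 0.64 [310. 139.] [0.809  0.0431] dep [0.7882 0.0397 0.077 ]
beaker 0.85 [444. 247.] [ 0.3907 -0.463 ] dep [ 0.3907 -0.4624  0.002 ]
beaker 0.53 [366. 197.] [ 0.582  -0.1692] dep [ 0.569  -0.159   0.1082]
bottle 0.6 [211. 261.] [0.337  0.4189] dep [0.3413 0.3888 0.1023]
```

```bash
cat > b.py <<'E'
from h import *
np.set_printoptions(precision=4,suppress=True)
for c in ('top','scene'):
    p=bot.grab_frame(c); C=cloud(p).reshape(-1,3)
    m=(abs(C[:,2]-.145)<.007)&(abs(C[:,0]-.585)<.15)&(abs(C[:,1]+.175)<.16)
    print(c,'tray',m.sum(),cv2.minAreaRect((C[m,:2]*1000).astype(np.float32)),C[m,2].mean())
    m=(abs(C[:,2]-.25)<.012)&(abs(C[:,0]-.53)<.2)&(abs(C[:,1]-.44)<.15)
    print('blower top',m.sum(),cv2.minAreaRect((C[m,:2]*1000).astype(np.float32)))
E
python3 b.py
```

```text
top tray 530 ((583.5706176757812, -174.3264923095703), (129.78121948242188, 177.3076629638672), 11.36816120147705) 0.1444389425786554
blower top 1267 ((531.4503173828125, 446.181884765625), (86.48056030273438, 160.3809356689453), 83.61542510986328)
scene tray 563 ((583.4468383789062, -177.43637084960938), (133.743408203125, 182.04098510742188), 11.076780319213867) 0.14542091174621313
blower top 1304 ((531.1807861328125, 443.79791259765625), (86.4096450805664, 161.7689971923828), 84.33866882324219)
```

View pics/scene0.png

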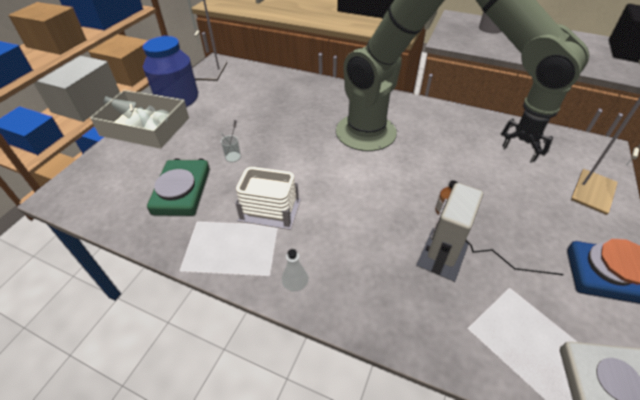

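View pics/top0.png

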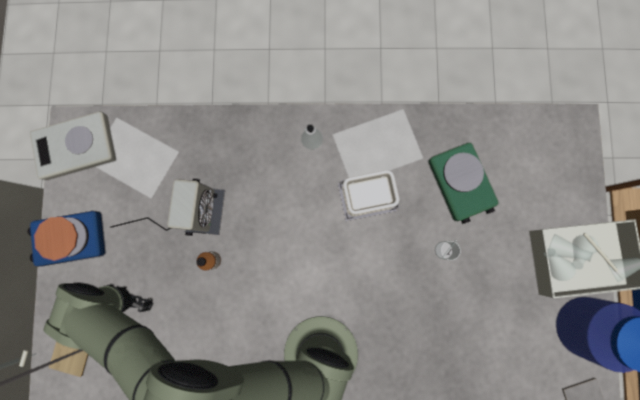

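The scene view shows the tray stack at about (267,190), the blower at (455,230) with the bottle behind it, the flask at (294,275) and the beaker at (231,150). The top view agrees: tray centre at (370,192), grille facing right at (208,207). So the tray centre is about (0.583,-0.176) with yaw 11°, and the grille is about (0.526,0.394) facing world -y. I'll pinch corner b diagonally, starting with a hover above it.

Emit:
move_arm(moves="0 0 -40 0; 0 0 -80 0; 0 0 -100 0.1; -690 -603 -100 1.93; -690 -603 -100 1.93; -690 -603 -100 1.93; -690 -603 -100 1.93; -690 -603 -100 1.93; -690 -603 -100 1.93; -690 -603 -100 1.93", grip=1)

```text
clock: 2.33
position: [0.3691, 0.3141, 0.3059]
tool_rot: [3.141, -0.001, 1.768]
force: [1.2, 0.2, 0.1]
grip_width: 0.0852
```

```bash
cat >> h.py <<'E'
def shift(target, yaw_world_of_y=None):
    "tool-axis shift in mm (and turn about tool z) from measured pose to world TCP target"
    s=bot.observe(); M=R.from_euler('xyz',s['tool_rot']).as_matrix()
    d=M.T@(np.array(target)-s['position'])*1000
    t=0
    if yaw_world_of_y is not None:
        a=np.arctan2(M[1,1],M[0,1]); t=-(yaw_world_of_y-a+np.pi)%(2*np.pi)
        t=(t+np.pi)%(2*np.pi)-np.pi; t=-((yaw_world_of_y-a+np.pi/2)%np.pi-np.pi/2)
    print('t',s['clock'],'pos',np.round(s['position'],4),'rot',np.round(s['tool_rot'],3),'F',np.round(s['force'],1),'w',round(s['grip_width'],4),'q',np.round(s['qpos'],2)); print('shift',np.round(d,1),'turn',round(t,3))
E
python3 -c "
from h import *
shift((.645,-.244,.29),np.radians(-43.2))"
```

```text
t 2.3333 pos [0.3691 0.3141 0.3059] rot [ 3.141e+00 -1.000e-03  1.768e+00] F [1.2 0.2 0.1] w 0.0852 q [-1.04  0.19  0.25  1.83 -0.05  1.12 -0.57]
shift [-601.2  161.4   15.6] turn 0.951
```

Emit:
move_arm(moves="-601 161 0 0.95; -601 161 0 0.95; -601 161 0 0.95; -601 161 0 0.95; -601 161 0 0.95; -601 161 0 0.95; -601 161 0 0.95; -601 161 0 0.95; -601 161 0 0.95; -601 161 0 0.95")

```text
clock: 3.17
position: [0.556, -0.0582, 0.3058]
tool_rot: [3.141, -0.0, 0.824]
force: [0.6, 1.5, 0.1]
grip_width: 0.0853
```

```bash
python3 -c "
from h import *
shift((.645,-.244,.30),np.radians(-43.2))"
```

```text
t 3.1667 pos [ 0.556  -0.0582  0.3058] rot [ 3.141 -0.     0.824] F [0.6 1.5 0.1] w 0.0853 q [-0.45  0.37  0.61  1.67 -0.23  1.17 -0.53]
shift [-75.8 191.5   5.8] turn 0.007
```

Emit:
move_arm(moves="-76 191 0 0.007; -76 191 0 0.007; -76 191 0 0.007; -76 191 0 0.007; -76 191 0 0.007; -76 191 10 0.007; -76 191 20 0.007; -76 191 20 0.007; -76 191 20 0.007; -76 191 20 0.007")

```text
clock: 4.0
position: [0.6441, -0.2407, 0.2864]
tool_rot: [3.141, -0.001, 0.818]
force: [-0.6, 0.3, 0.3]
grip_width: 0.0854
```

```bash
cat > c.py <<'E'
from h import *
np.set_printoptions(precision=4,suppress=True)
p=bot.grab_frame('wrist'); save(p,'w1.png'); print(p['eye'],p['attitude'])
for n,z in (('corner_b',.146),('tray_mid',.126)):
    for d in bot.pinpoint(p,n): print(n,d['conf'],d['at'],onz(p,d['at'],z),dep(p,d['at']))
C=cloud(p).reshape(-1,3)
m=(abs(C[:,2]-.146)<.005)&(abs(C[:,0]-.585)<.15)&(abs(C[:,1]+.175)<.16)
P=C[m]; print(m.sum(),cv2.minAreaRect((P[:,:2]*1000).astype(np.float32)),np.percentile(P[:,2],[10,50,90]))
np.save('rim.npy',P)
shift((.645,-.244,.30),np.radians(-43.2))
E
python3 c.py
```

```text
[ 0.6916 -0.1904  0.4542] [-0.2748 -0.0004 -0.7513]
corner_b 0.93 [344.4, 177.7] [ 0.6628 -0.2535  0.146 ] [ 0.6491 -0.2837 -0.0009]
corner_b 0.65 [106.8, 176.0] [ 0.5011 -0.0998  0.146 ] [ 0.4102 -0.0567 -0.001 ]
corner_b 0.59 [263.2, 274.7] [ 0.536  -0.2719  0.146 ] [ 0.462  -0.3107 -0.0005]
tray_mid 0.89 [231.6, 171.2] [ 0.5841 -0.1769  0.126 ] [ 0.5782 -0.1761  0.1078]
7338 ((582.0759887695312, -176.36050415039062), (131.16909790039062, 180.29681396484375), 11.58703327178955) [0.1435 0.1452 0.1463]
t 4.15 pos [ 0.6442 -0.2412  0.2865] rot [ 3.141 -0.001  0.818] F [-0.1 -0.5 -0.1] w 0.0854 q [-0.06  0.63  0.59  1.33 -0.35  1.28 -0.21]
shift [ -1.4   2.5 -13.5] turn 0.001
```

View pics/w1.png

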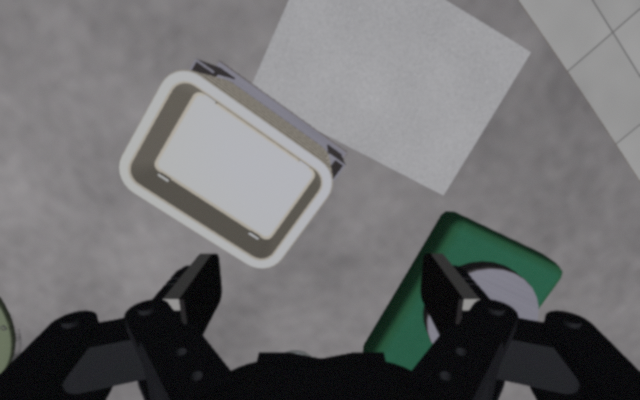

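The wrist view shows the top tray at about (225,170) and the corner to grip at about (322,180), in line with the gap between the fingers. The networks and the depth data agree on the tray: centre (0.5825,-0.1765), yaw 11.4°. Now I'll descend with the fingers part closed.

Emit:
move_arm(moves="0 3.5 25 0; 0 3.5 55 0; 0 3.5 85 0; 0 3.5 110 0; 0 3.5 130 0; 0 3.5 142 0; 0 3.5 150 0; 0 3.5 153 0; 0 3.5 153 0; 0 3.5 153 0", grip=0.5, grip_force=30)

```text
clock: 4.98
position: [0.647, -0.2446, 0.1338]
tool_rot: [3.14, -0.001, 0.817]
force: [-0.2, 0.2, 0.5]
grip_width: 0.0421
```

```bash
python3 -c "
from h import *
shift((.6465,-.2437,.1335),np.radians(-42.8))
p=bot.grab_frame('wrist'); save(p,'w2.png')"
```

```text
t 4.9833 pos [ 0.647  -0.2446  0.1338] rot [ 3.14e+00 -1.00e-03  8.17e-01] F [-0.2  0.2  0.5] w 0.0421 q [-0.03  0.77  0.52  1.49 -0.42  1.   -0.15]
shift [ 0.4 -1.   0.3] turn -0.007
```

View pics/w2.png

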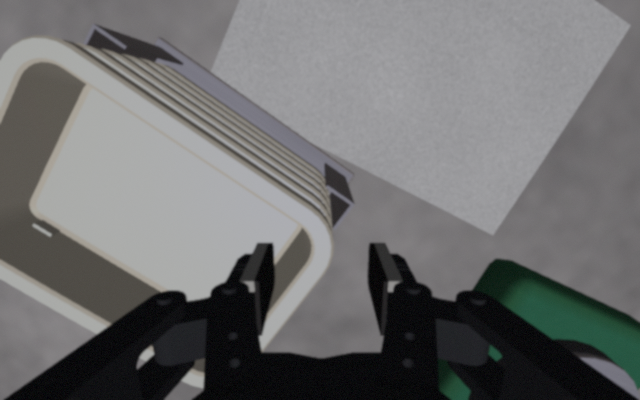

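The view shows the rim corner at about (325,240), between the inner finger at x≈262 and the outer one at x≈380. Next I close gently.

Emit:
move_arm(moves="0 0 0 0; 0 0 0 0; 0 0 0 0; 0 0 0 0; 0 0 0 0; 0 0 0 0; 0 0 0 0; 0 0 0 0; 0 0 0 0; 0 0 0 0", grip=0, grip_force=30)

```text
clock: 5.87
position: [0.6465, -0.2444, 0.1327]
tool_rot: [3.142, 0.0, 0.817]
force: [0.8, 0.2, -0.6]
grip_width: 0.0
```

```bash
python3 -c "
from h import *
p=bot.grab_frame('wrist'); save(p,'w3.png')
C=cloud(p).reshape(-1,3)
m=(abs(C[:,2]-.148)<.01)&(abs(C[:,0]-.585)<.15)&(abs(C[:,1]+.175)<.16)
P=C[m]; print(m.sum(),cv2.minAreaRect((P[:,:2]*1000).astype(np.float32)),np.percentile(P[:,2],[10,50,90]))
p=bot.grab_frame('top')
C=cloud(p).reshape(-1,3)
m=(abs(C[:,2]-.145)<.007)&(abs(C[:,0]-.585)<.15)&(abs(C[:,1]+.175)<.16)
P=C[m]; print(m.sum(),cv2.minAreaRect((P[:,:2]*1000).astype(np.float32)),np.percentile(P[:,2],[10,50,90]))
"
```

```text
15881 ((581.6585083007812, -173.10763549804688), (130.2006072998047, 171.36422729492188), 11.376286506652832) [0.14041258 0.14505709 0.14611334]
158 ((614.364501953125, -111.30323028564453), (53.97098159790039, 130.28994750976562), 51.97711181640625) [0.14040662 0.14407882 0.14761071]
```

View pics/w3.png

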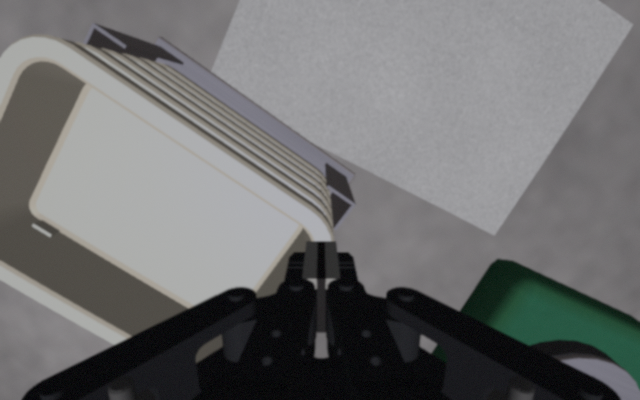

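The fingers shut right through the rounded corner with no force, and the tray hasn't moved. The corner arc evidently can't be pinched, so I'll use the straight part of the short side, next to corner b.

Emit:
move_arm(moves="0 0 0 0; 0 0 0 0; 0 0 0 0; 0 0 -20 0; 0 0 -35 0.1; -10 -5 -45 0.25; -22 -9 -45 0.36; -22 -9 -45 0.48; -22 -9 -45 0.6; -22 -9 -45 0.617", grip=0.5, grip_force=20)

```text
clock: 6.8
position: [0.6248, -0.2542, 0.1777]
tool_rot: [3.141, 0.0, 0.193]
force: [-0.4, 0.1, 0.9]
grip_width: 0.0427
```

```bash
python3 -c "
from h import *
shift((.6247,-.2542,.1335),np.radians(-78.6))
p=bot.grab_frame('wrist')
C=cloud(p).reshape(-1,3)
m=(abs(C[:,2]-.146)<.005)&(abs(C[:,0]-.585)<.15)&(abs(C[:,1]+.175)<.16)
P=C[m]; print(m.sum(),cv2.minAreaRect((P[:,:2]*1000).astype(np.float32)),np.percentile(P[:,2],[10,50,90]))
"
```

```text
t 6.8 pos [ 0.6248 -0.2542  0.1777] rot [3.141 0.    0.193] F [-0.4  0.1  0.9] w 0.0427 q [-0.11  0.74  0.71  1.51 -0.52  1.09 -0.67]
shift [-0.1  0.  44.2] turn -0.006
11611 ((582.5725708007812, -176.44834899902344), (129.48272705078125, 178.8291473388672), 11.422102928161621) [0.14363376 0.14525553 0.14618563]
```

Emit:
move_arm(moves="0 0 20 0; 0 0 35 0; 0 0 44 0; 0 0 44 0; 0 0 44 0; 0 0 44 0; 0 0 44 0; 0 0 44 0; 0 0 44 0; 0 0 44 0")

```text
clock: 7.68
position: [0.6249, -0.2543, 0.134]
tool_rot: [3.141, -0.0, 0.2]
force: [0.5, -0.8, -0.2]
grip_width: 0.0431
```

Emit:
move_arm(moves="0 0 0 0; 0 0 0 0; 0 0 0 0; 0 0 0 0; 0 0 0 0; 0 0 0 0; 0 0 0 0; 0 0 0 0; 0 0 0 0; 0 0 0 0", grip=0, grip_force=20)

```text
clock: 8.52
position: [0.6248, -0.2543, 0.1337]
tool_rot: [3.142, 0.0, 0.2]
force: [-0.4, -0.5, 0.1]
grip_width: -0.0002
```

```bash
python3 -c "
from h import *
p=bot.grab_frame('wrist'); q=bot.grab_frame('scene')
C=cloud(p).reshape(-1,3)
m=(abs(C[:,2]-.146)<.02)&(abs(C[:,0]-.585)<.15)&(abs(C[:,1]+.175)<.16)
P=C[m]; print(m.sum(),cv2.minAreaRect((P[:,:2]*1000).astype(np.float32)),np.percentile(P[:,2],[10,50,90]))
a=cv2.resize(p['frame'][120:380,200:440],(480,520),interpolation=2); b=cv2.resize(q['frame'][140:240,220:320],(520,520),interpolation=2)
cv2.imwrite('pics/x4.png',np.hstack([a,b])[:,:800,::-1])
z=p['z_map']; print(np.round(z[230:340:10,300:345:6],3)); e=cloud(p); print(np.round(e[230:340:10,300:345:10,2],3))
"
```

```text
18454 ((586.3765258789062, -178.984619140625), (123.31249237060547, 186.68499755859375), 11.894535064697266) [0.13081594 0.14456402 0.14600063]
[[0.201 0.175 0.167 0.166 0.    0.168 0.314 0.323]
 [0.204 0.178 0.168 0.167 0.167 0.17  0.319 0.325]
 [0.207 0.14  0.139 0.14  0.14  0.141 0.14  0.328]
 [0.14  0.131 0.13  0.131 0.13  0.131 0.13  0.14 ]
 [0.131 0.123 0.123 0.123 0.122 0.123 0.124 0.13 ]
 [0.111 0.113 0.117 0.117 0.118 0.117 0.114 0.111]
 [0.107 0.108 0.107 0.118 0.119 0.107 0.108 0.108]
 [0.104 0.101 0.104 0.118 0.12  0.103 0.101 0.102]
 [0.099 0.097 0.105 0.12  0.12  0.101 0.098 0.096]
 [0.083 0.09  0.11  0.122 0.122 0.11  0.088 0.085]
 [0.08  0.09  0.111 0.122 0.122 0.11  0.089 0.081]]
[[ 0.113  0.144  0.146  0.144 -0.   ]
 [ 0.112  0.145  0.145  0.144 -0.001]
 [ 0.111  0.173  0.173  0.172 -0.001]
 [ 0.173  0.182  0.182  0.182  0.174]
 [ 0.183  0.19   0.189  0.19   0.183]
 [ 0.202  0.196  0.197  0.197  0.203]
 [ 0.206  0.205  0.196  0.206  0.205]
 [ 0.21   0.211  0.195  0.211  0.21 ]
 [ 0.215  0.215  0.197  0.213  0.217]
 [ 0.23   0.216  0.197  0.207  0.229]
 [ 0.233  0.207  0.196  0.207  0.232]]
```

View pics/x4.png

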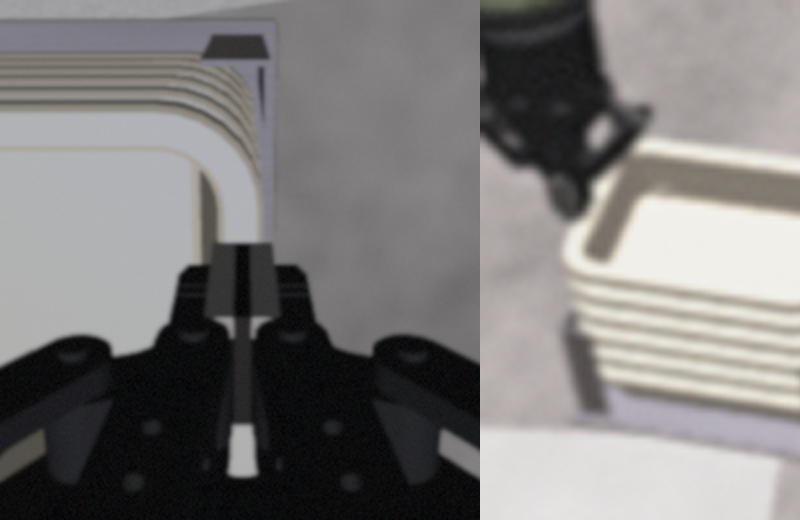

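```bash
python3 -c "
from h import *
np.set_printoptions(precision=1,suppress=True,linewidth=150)
s=bot.observe(); M=R.from_euler('xyz',s['tool_rot']).as_matrix()
p=bot.grab_frame('wrist'); C=cloud(p)
T=((C-s['position'])@M)*1000
for v in range(232,300,4): print(v,'z',T[v,296:348:8,2],'x',T[v,296:348:8,0],'y',T[v,296:348:8,1])
print(M.T@(p['eye']-s['position']))
for d in bot.pinpoint(p,'corner_b'): print(d,onz(p,d['at'],.146))
"
```

```text
232 z [ 25.3   5.1 -11.8 -11.5 -11.5 129.2 133.9] x [ -5.7   2.2   8.8   8.7   8.7 -46.1 -47.9] y [-14.9  -8.9  -4.1  -0.2   3.8  14.5  22.3]
236 z [ 25.1   3.5 -12.5 -12.4 -12.  129.6 135.3] x [ -8.2   0.5   6.9   6.9   6.7 -50.3 -52.6] y [-14.9  -8.9  -4.1  -0.2   3.8  14.6  22.5]
240 z [ 24.7   5.3 -11.5 -12.5 -11.2 129.5 134.8] x [-10.7  -2.6   4.4   4.8   4.3 -54.3 -56.5] y [-14.9  -9.   -4.1  -0.2   3.8  14.6  22.6]
244 z [ 26.    5.7 -32.6 -31.9 -31.6 130.1 135.2] x [-13.9  -5.1  11.4  11.1  10.9 -58.6 -60.8] y [-15.1  -9.   -3.6  -0.1   3.3  14.7  22.7]
248 z [ 25.    5.5 -37.1 -37.6 -38.  -37.4 134.2] x [-16.1  -7.5  11.5  11.7  11.9  11.6 -64.6] y [-15.   -9.1  -3.5  -0.1   3.2   6.6  22.7]
252 z [-32.6 -31.4 -41.  -40.5 -42.1 -41.1 -31.5] x [ 7.6  7.  11.4 11.2 11.9 11.5  7.1] y [-10.5  -7.1  -3.4  -0.1   3.1   6.4  10.4]
256 z [-36.7 -45.3 -44.5 -44.9 -45.5 -44.8 -35.5] x [ 7.6 11.7 11.3 11.5 11.8 11.5  7.1] y [-10.2  -6.4  -3.3  -0.1   3.1   6.2  10.1]
260 z [-40.6 -48.8 -48.3 -48.6 -48.6 -47.5 -39.6] x [ 7.6 11.6 11.4 11.6 11.6 11.   7.2] y [-10.   -6.2  -3.2  -0.1   3.
[... 536 characters left out ...]
8.5 -64.8 -62.3 -63.2 -62.9 -65.7 -67.7] x [14.  12.  10.6 11.1 10.9 12.5 13.6] y [-7.9 -5.5 -2.8 -0.   2.7  5.3  7.9]
284 z [-69.9 -68.8 -68.9 -63.  -69.1 -68.5 -70.7] x [13.4 12.8 12.8  9.4 12.9 12.6 13.8] y [-7.8 -5.3 -2.6 -0.   2.6  5.2  7.7]
288 z [-71.8 -71.5 -71.  -62.1 -69.4 -70.9 -72.3] x [13.  12.9 12.6  7.3 11.6 12.5 13.4] y [-7.7 -5.1 -2.6 -0.   2.6  5.1  7.6]
292 z [-73.7 -72.7 -73.2 -63.  -73.1 -72.9 -73.2] x [12.7 12.2 12.4  6.3 12.4 12.3 12.4] y [-7.5 -5.1 -2.5 -0.   2.5  5.   7.5]
296 z [-75.  -75.9 -75.5 -62.1 -75.1 -76.  -76.6] x [12.1 12.7 12.4  4.1 12.2 12.8 13.1] y [-7.5 -4.9 -2.5 -0.   2.5  4.9  7.3]
[ 0.1  0.  -0.2]
{'at': [28.0, 388.2], 'conf': 0.77} [ 0.5 -0.1  0.1]
```

The wrist depth shows the fingertips about 30 mm behind the reported TCP, and so roughly 18 mm above the rim. Both closings were in the air. Sideways the fingers are centred on the rim, so I'll open and go about 30 mm lower, watching the force.

Emit:
move_arm(moves="0 0 0 0; 0 0 0 0; 0 0 0 0; 0 0 0 0; 0 0 5 0; 0 0 10 0; 0 0 15 0; 0 0 20 0; 0 0 22 0; 0 0 22 0", grip=0.5)

```text
clock: 9.55
position: [0.6245, -0.2542, 0.1109]
tool_rot: [-3.141, 0.001, 0.2]
force: [0.2, -0.6, 0.0]
grip_width: 0.0428
```

```bash
cat > f.py <<'E'
from h import *
np.set_printoptions(precision=1,suppress=True,linewidth=170)
s=bot.observe(); M=R.from_euler('xyz',s['tool_rot']).as_matrix()
p=bot.grab_frame('wrist'); C=cloud(p); T=((C-s['position'])@M)*1000
print(s['clock'],s['position']*1000,s['force'],s['grip_width'])
m=(p['z_map']>0)&(p['frame'].max(2)<75)&(abs(T[:,:,0]-11)<4)&(T[:,:,2]<0)&(abs(T[:,:,1])<60)
Q=T[m]
for y in range(-40,41,4):
    k=abs(Q[:,1]-y)<2
    if k.sum()>3: print(y,k.sum(),'max z',np.percentile(Q[k,2],98),'worldz',s['position'][2]*1000-np.percentile(Q[k,2],98))
save(p,'w5.png')
E
python3 f.py
```

```text
9.55 [ 624.5 -254.2  110.9] [ 0.2 -0.6  0. ] 0.04276497850466728
-40 414 max z -70.675396252816 worldz 181.58421981053164
-36 204 max z -48.38714479011917 worldz 159.2959683478348
-32 533 max z -36.859651092218165 worldz 147.76847464993378
-28 653 max z -38.16284087771865 worldz 149.0716644354343
-24 775 max z -34.19433550512226 worldz 145.10315906283788
-20 346 max z -32.39394156190496 worldz 143.30276511962057
-16 4 max z -97.04810149525056 worldz 207.9569250529662
-12 386 max z -98.01591229319314 worldz 208.92473585090875
-8 834 max z -98.35220028095941 worldz 209.26102383867504
-4 803 max z -99.02628326275423 worldz 209.93510682046985
0 750 max z -99.77848774095955 worldz 210.68731129867518
4 786 max z -99.09739618453867 worldz 210.0062197422543
8 840 max z -98.46535255202058 worldz 209.3741761097362
12 511 max z -97.72589741475691 worldz 208.63472097247254
16 25 max z -97.25755161766757 worldz 208.1663751753832
20 280 max z -31.413508149351372 worldz 142.322331707067
24 773 max z -32.38133633212273 worldz 143.29015988983835
28 684 max z -35.082357006982136 worldz 145.99118056469774
32 576 max z -35.90277747051728 worldz 146.8116010282329
36 275 max z -38.86032996444856 worldz 149.76915352216417
40 410 max z -69.63939755170068 worldz 180.54822110941632
```

View pics/w5.png

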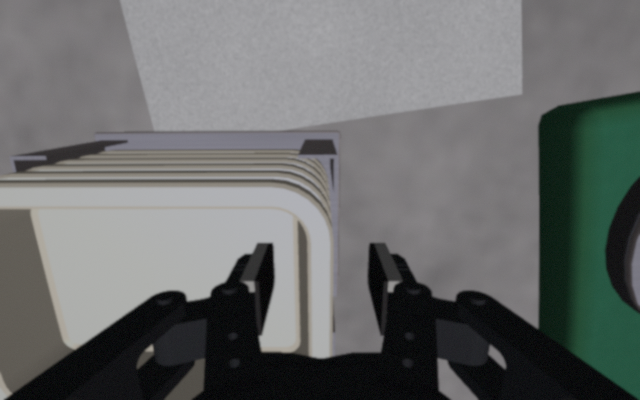

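The wrist view confirms it: the tips are at z≈0.143, about 31 mm above the reported TCP, and the rim at (315,290) lies between the fingers at 262 and 380. I'll go 7 mm lower and close.

Emit:
move_arm(moves="0 0 3 0; 0 0 7 0; 0 0 7 0; 0 0 7 0; 0 0 7 0; 0 0 7 0; 0 0 7 0; 0 0 7 0; 0 0 7 0; 0 0 7 0")

```text
clock: 10.43
position: [0.6248, -0.2543, 0.1047]
tool_rot: [-3.142, -0.0, 0.2]
force: [-0.5, -1.0, 1.5]
grip_width: 0.043
```

Emit:
move_arm(moves="0 0 0 0; 0 0 0 0; 0 0 0 0; 0 0 0 0; 0 0 0 0; 0 0 0 0; 0 0 0 0; 0 0 0 0; 0 0 0 0; 0 0 0 0", grip=0, grip_force=25)

```text
clock: 11.27
position: [0.6248, -0.2539, 0.1047]
tool_rot: [-3.141, 0.0, 0.2]
force: [-3.1, 4.1, 4.6]
grip_width: 0.0128
```

Gripped. Next, a slow lift of 8 mm and a check.

Emit:
move_arm(moves="0 0 -1 0; 0 0 -2 0; 0 0 -3 0; 0 0 -4 0; 0 0 -5 0; 0 0 -6 0; 0 0 -7 0; 0 0 -8 0; 0 0 -8 0; 0 0 -8 0")

```text
clock: 12.1
position: [0.6244, -0.2536, 0.1121]
tool_rot: [-3.14, 0.001, 0.2]
force: [-2.2, 5.0, -6.6]
grip_width: 0.0127
```

```bash
cat > g.py <<'E'
from h import *
import sys
np.set_printoptions(precision=1,suppress=True,linewidth=170)
s=bot.observe(); print(s['clock'],s['position']*1000,s['force'],s['grip_width']*1000)
c0=np.array([.5825,-.1765]); A=R.from_euler('z',11.4,degrees=True).as_matrix()[:2,:2]
for cam in ('wrist','scene','top'):
    p=bot.grab_frame(cam); C=cloud(p); ok=(p['z_map']>0)&(p['frame'].min(2)>110)
    L=(C[:,:,:2]-c0)@A*1000; z=C[:,:,2]*1000
    def q(name,x0,x1,y0,y1,lo,hi,pc):
        m=ok&(L[:,:,0]>x0)&(L[:,:,0]<x1)&(L[:,:,1]>y0)&(L[:,:,1]<y1)&(z>lo)&(z<hi)
        return f'{name}:{m.sum()} '+(f'{np.percentile(z[m],pc):.1f}' if m.sum()>5 else '-')
    print(cam,q('a',-62,-45,-84,-70,138,230,50),q('b',45,62,-84,-70,138,230,50),q('c',45,62,70,84,138,230,50),q('d',-62,-45,70,84,138,230,50))
    m=ok&(abs(L[:,:,0])<45)&(abs(L[:,:,1])<65)&(z>95)&(z<200)
    if m.sum()>50:
        P=np.c_[L[m],np.ones(m.sum())]; f=np.linalg.lstsq(P,z[m],rcond=None)[0]; print('  floor slope x,y rad',f[:2].round(3),'z0',f[2])
if len(sys.argv)>1: save(p,sys.argv[1])
E
python3 g.py
```

```text
12.1 [ 624.4 -253.6  112.1] [-2.2  5.  -6.6] 12.67928159194082
wrist a:0 - b:1116 152.5 c:0 - d:51 148.8
  floor slope x,y rad [ 0. -0.] z0 113.66226400617262
scene a:0 - b:13 153.2 c:21 149.6 d:14 150.7
  floor slope x,y rad [ 0. -0.] z0 115.8483440794355
top a:0 - b:0 - c:17 148.0 d:0 -
  floor slope x,y rad [-0.  -0.1] z0 116.83472916426321
```

The centre and far corners are rising too, so the pads hold the tray too stiffly and the stack is probably floating up. I'll go back down, release, and retake the rim with a very light grip so the tray can turn in the pads.

Emit:
move_arm(moves="0 0 2 0; 0 0 4 0; 0 0 6 0; 0 0 8 0; 0 0 8 0; 0 0 8 0; 0 0 8 0; 0 0 8 0; 0 0 8 0; 0 0 8 0", grip=0.22)

```text
clock: 13.08
position: [0.6249, -0.2543, 0.1048]
tool_rot: [3.142, -0.0, 0.2]
force: [-0.2, 0.2, -0.2]
grip_width: 0.019
```

```bash
sed -i 's/precision=1,/precision=3,/' g.py; python3 g.py s6.png
```

```text
13.0833 [ 624.853 -254.335  104.779] [-0.161  0.204 -0.206] 19.03716559265337
wrist a:0 - b:1107 146.3 c:0 - d:0 -
  floor slope x,y rad [ 0.009 -0.017] z0 108.66836409745187
scene a:0 - b:17 147.9 c:19 145.8 d:11 147.1
  floor slope x,y rad [-0.008 -0.006] z0 110.34230094504369
top a:0 - b:0 - c:16 145.2 d:0 -
  floor slope x,y rad [-0.136  0.009] z0 111.84878815025729
```

Emit:
move_arm(moves="0 0 0 0; 0 0 0 0; 0 0 0 0; 0 0 0 0; 0 0 0 0; 0 0 -1 0; 0 0 -2 0; 0 0 -3 0; 0 0 -4 0; 0 0 -4 0", grip=0.14, grip_force=20)

```text
clock: 14.07
position: [0.6246, -0.2537, 0.1085]
tool_rot: [-3.141, 0.001, 0.2]
force: [-2.2, 5.5, -7.2]
grip_width: 0.0125
```

```bash
sed -i "s/('wrist','scene','top')/sys.argv[1].split(',')/; s/len(sys.argv)>1/len(sys.argv)>2/; s/save(p,sys.argv\[1\])/save(p,sys.argv[2])/" g.py; python3 g.py wrist,scene
```

```text
14.0667 [ 624.579 -253.692  108.53 ] [-2.171  5.505 -7.217] 12.53238296628799
wrist a:0 - b:1124 149.7 c:0 - d:61 144.7
  floor slope x,y rad [ 0.011 -0.037] z0 110.25787912712353
scene a:0 - b:15 150.8 c:18 145.9 d:12 145.1
  floor slope x,y rad [ 0.027 -0.047] z0 112.52854151442668
```

Now the tray tilts: b is 3.4 mm up while c and d stay down. The pull of about 6 N inwards means the tool should follow the arc towards the far corner, so I'll lift on with a small inward shift and a slightly lighter grip.

Emit:
move_arm(moves="0 -0.6 0 0; 0 -1.2 0 0; 0 -1.3 -0.5 0; 0 -1.4 -1 0; 0 -1.5 -1.5 0; 0 -1.6 -2 0; 0 -1.7 -2.5 0; 0 -1.8 -3 0; 0 -1.9 -3.5 0; 0 -2 -4 0", grip=0.144)

```text
clock: 15.0
position: [0.6247, -0.2525, 0.1131]
tool_rot: [3.141, -0.001, 0.2]
force: [-0.0, -1.4, -0.2]
grip_width: 0.0129
```

```bash
python3 g.py wrist,scene
```

```text
15.0 [ 624.689 -252.489  113.088] [-0.021 -1.445 -0.218] 12.946034874075904
wrist a:0 - b:1126 154.0 c:0 - d:141 144.5
  floor slope x,y rad [ 0.009 -0.066] z0 112.08585848260066
scene a:1 - b:15 154.8 c:17 145.6 d:13 146.7
  floor slope x,y rad [-0.013 -0.064] z0 113.59855624231209
```

Peeling well: b is at 154 mm, c and d are down, and the force has dropped to about zero. Continuing.

Emit:
move_arm(moves="0 -0.2 -1 0; 0 -0.4 -2 0; 0 -0.6 -3 0; 0 -0.8 -4 0; 0 -1 -5 0; 0 -1.2 -6 0; 0 -1.4 -7 0; 0 -1.6 -8 0; 0 -1.8 -9 0; 0 -2 -10 0")

```text
clock: 15.93
position: [0.6239, -0.2501, 0.1227]
tool_rot: [-3.141, 0.0, 0.2]
force: [-0.2, 0.8, -1.7]
grip_width: 0.0128
```

```bash
python3 g.py wrist,scene
```

```text
15.9333 [ 623.931 -250.127  122.683] [-0.216  0.843 -1.703] 12.833555246157475
wrist a:0 - b:1040 163.0 c:6 140.5 d:156 144.0
  floor slope x,y rad [ 0.007 -0.126] z0 116.30897375471676
scene a:2 - b:16 164.0 c:14 145.4 d:15 145.9
  floor slope x,y rad [-0.007 -0.121] z0 117.84077185285132
```

Emit:
move_arm(moves="0 -0.2 -1 0; 0 -0.4 -2 0; 0 -0.6 -3 0; 0 -0.8 -4 0; 0 -1 -5 0; 0 -1.2 -6 0; 0 -1.4 -7 0; 0 -1.6 -8 0; 0 -1.6 -8 0; 0 -1.6 -8 0")

```text
clock: 16.87
position: [0.6236, -0.2482, 0.1306]
tool_rot: [-3.141, 0.0, 0.2]
force: [-1.1, 5.5, -3.9]
grip_width: 0.0123
```

```bash
python3 g.py wrist,scene
```

```text
16.8667 [ 623.561 -248.199  130.594] [-1.102  5.469 -3.871] 12.288438017871757
wrist a:0 - b:849 170.9 c:280 144.7 d:169 143.6
  floor slope x,y rad [ 0.003 -0.178] z0 120.06366021514893
scene a:1 - b:14 172.4 c:18 145.1 d:15 144.4
  floor slope x,y rad [-0.001 -0.173] z0 121.55369525321838
```

Stage 1 is met: corner b is at about 172 mm, c and d at 145 mm, and the tilt is 0.16 rad. Next I grip harder and lift clear.

Emit:
move_arm(moves="0 0 -2 0; 0 0 -4 0; 0 0 -4 0; 0 0 -4 0; 0 0 -6 0; 0 0 -8 0; 0 0 -10 0; 0 0 -12 0; 0 0 -14 0; 0 0 -16 0", grip=0, grip_force=50)

```text
clock: 17.8
position: [0.624, -0.2495, 0.1475]
tool_rot: [3.14, -0.001, 0.199]
force: [0.6, -0.0, -1.0]
grip_width: 0.0111
```

```bash
python3 g.py wrist,scene s7.png; python3 -c "
import cv2; a=cv2.imread('pics/s7.png')[130:240,210:330]; cv2.imwrite('pics/s7c.png',cv2.resize(a,None,fx=5,fy=5,interpolation=2))"
```

```text
17.8 [ 624.043 -249.507  147.462] [ 0.581 -0.042 -1.05 ] 11.138050482849199
wrist a:6 149.2 b:971 187.6 c:490 157.8 d:228 156.5
  floor slope x,y rad [ 0.008 -0.197] z0 134.47150594911477
scene a:4 - b:20 187.1 c:19 159.1 d:19 156.9
  floor slope x,y rad [-0.021 -0.192] z0 135.87220639947918
```

View pics/s7c.png

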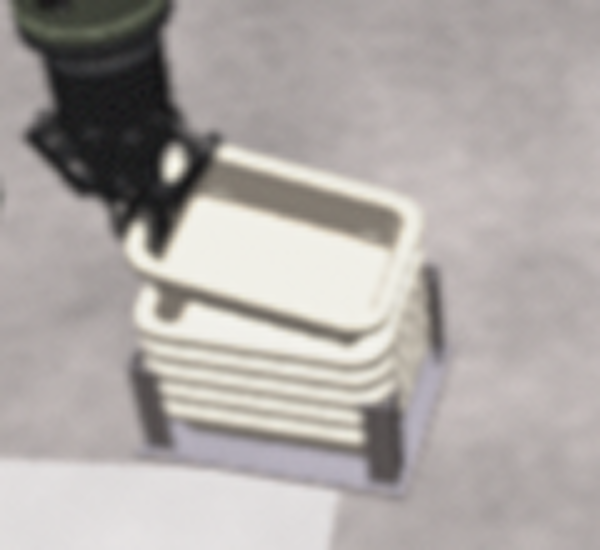

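The view shows the top tray free of the stack and tilted, with the five lower trays down in the rack. The force is just the tray's weight. I'll lift clear at full grip and check the tilt.

Emit:
move_arm(moves="0 0 -5 0; 0 0 -12 0; 0 0 -22 0; 0 0 -34 0; 0 0 -46 0; 0 0 -58 0; 0 0 -68 0; 0 0 -76 0; 0 0 -80 0; 0 0 -80 0", grip_force=110)

```text
clock: 18.73
position: [0.624, -0.2489, 0.2277]
tool_rot: [3.141, -0.001, 0.2]
force: [-0.5, -0.3, -1.5]
grip_width: 0.0088
```

```bash
cat > k.py <<'E'
from h import *
np.set_printoptions(precision=3,suppress=True,linewidth=170)
s=bot.observe(); M=R.from_euler('xyz',s['tool_rot']).as_matrix()
p=bot.grab_frame('wrist'); C=cloud(p); T=((C-s['position'])@M)*1000
print(s['clock'],s['position'],s['force'],s['grip_width'])
ok=(p['z_map']>0)&(p['frame'].min(2)>110)&(T[:,:,1]>-150)&(T[:,:,1]<-25)&(T[:,:,0]>-60)&(T[:,:,0]<60)&(T[:,:,2]>-30)&(T[:,:,2]<60)
Q=T[ok]; X=np.c_[Q[:,:2],np.ones(len(Q))]; k=np.ones(len(Q),bool)
for _ in range(6):
    f=np.linalg.lstsq(X[k],Q[k,2],rcond=None)[0]; r=abs(Q[:,2]-X@f); k=r<max(3,np.median(r))
print('floor: slope tool x,y',f[:2],'n',k.sum(),'floor z (tool) at y=-85',f[1]*-85+f[2])
for d in bot.pinpoint(p,'tray_mid')[:1]: print(d['conf'],dep(p,d['at']))
E
python3 k.py
```

```text
18.7333 [ 0.624 -0.249  0.228] [-0.476 -0.294 -1.486] 0.00880282719117079
floor: slope tool x,y [-0.007 -0.192] n 18087 floor z (tool) at y=-85 14.11542408883307
0.95 [ 0.568 -0.171  0.213]
```

The tilt stays at 0.19 rad, with the tray firmly held. I'll carry it over to the spot below the goal and level it by setting it down on the bare bench.

Emit:
move_arm(moves="-1 -10 0 0.01; -2 -32 0 0.03; -4 -64 0 0.06; -6 -100 0 0.09; -8 -136 0 0.12; -10 -172 0 0.15; -12 -208 0 0.18; -14 -244 0 0.21; -17 -280 0 0.24; -19 -312 0 0.27")

```text
clock: 19.67
position: [0.5416, 0.0559, 0.2262]
tool_rot: [-3.141, 0.001, -0.071]
force: [1.4, 0.7, -0.6]
grip_width: 0.009
```

Emit:
move_arm(moves="-3 -28 0 0.03; -4 -50 8 0.03; -4 -66 25 0.03; -4 -75 50 0.03; -4 -77 80 0.03; -4 -77 110 0.03; -4 -77 135 0.03; -4 -77 155 0.03; -4 -77 170 0.03; -4 -77 180 0.03")

```text
clock: 20.5
position: [0.5432, 0.1304, 0.0448]
tool_rot: [3.14, 0.002, -0.1]
force: [0.8, 0.1, -1.4]
grip_width: 0.0089
```

```bash
python3 k.py; python3 -c "
from h import *
shift((.524,.128,.0),np.radians(-96))"
```

```text
20.5 [0.543 0.13  0.045] [ 0.788  0.053 -1.399] 0.008921777709242533
floor: slope tool x,y [-0.006 -0.194] n 18018 floor z (tool) at y=-85 14.13420477613246
0.76 [0.513 0.221 0.03 ]
t 20.6 pos [0.5435 0.1303 0.0454] rot [ 3.14e+00  2.00e-03 -1.00e-01] F [ 0.5 -0.7 -0.8] w 0.0088 q [-0.8   0.77  0.68  1.92 -0.72  0.72 -1.36]
shift [-19.    4.1  45.5] turn 0.004
```

Emit:
move_arm(moves="-5 0 6 0; -10 0 12 0; -16 0 18 0; -16 0 23 0; -16 0 27 0; -16 0 31 0; -16 0 35 0; -16 0 38 0; -16 0 40 0; -16 0 42 0", grip_force=25)

```text
clock: 21.43
position: [0.5294, 0.1311, 0.0051]
tool_rot: [3.142, -0.001, -0.101]
force: [-0.0, -3.2, 4.4]
grip_width: 0.0089
```

```bash
python3 k.py
```

```text
21.4333 [0.529 0.131 0.005] [-0.009 -3.243  4.371] 0.008946511261487877
floor: slope tool x,y [ 0.059 -0.025] n 33778 floor z (tool) at y=-85 2.250169840933316
0.7 [0.499 0.228 0.004]
```

The tray is nearly flat on the bench. I'll open slightly so it settles, lower to the proper depth and regrip.

Emit:
move_arm(moves="0 0 0 0; 0 0 0 0; 0 0 0 0; 0 0 0 0; 0 0 0 0; 0 0 2 0; 0 0 4 0; 0 0 6 0; 0 0 6 0; 0 0 6 0", grip=0.4)

```text
clock: 22.37
position: [0.5286, 0.1318, -0.0015]
tool_rot: [3.141, 0.0, -0.1]
force: [0.5, -0.2, 0.5]
grip_width: 0.034
```

```bash
python3 k.py; python3 -c "
from h import *
p=bot.grab_frame('wrist'); C=cloud(p).reshape(-1,3); ok=(p['frame'].min(2)>110).ravel()
m=ok&(abs(C[:,2]-.039)<.006)&(abs(C[:,0]-.505)<.15)&(abs(C[:,1]-.215)<.16)
print(m.sum(),cv2.minAreaRect((C[m,:2]*1000).astype(np.float32)),np.percentile(C[m,2],[10,50,90]))
s=bot.observe(); M=R.from_euler('xyz',s['tool_rot']).as_matrix(); T=(C-s['position'])@M*1000
k=m&(T[:,1]>-40)&(T[:,1]<40)&(T[:,0]>5)&(T[:,0]<30); print('rim tool y',np.percentile(T[k,1],[2,50,98]) if k.sum() else k.sum())
save(p,'w8.png')"
```

```text
22.3667 [ 0.529  0.132 -0.001] [ 0.502 -0.229  0.475] 0.033984660276679575
floor: slope tool x,y [ 0.032 -0.002] n 33691 floor z (tool) at y=-85 -2.881970713907363
0.62 [0.546 0.179 0.08 ]
12499 ((531.7059326171875, 212.736572265625), (101.30950164794922, 181.08157348632812), 4.729335784912109) [0.03831741 0.03937739 0.04021029]
rim tool y [-36.82004431  -0.99169868   7.1675762 ]
```

View pics/w8.png

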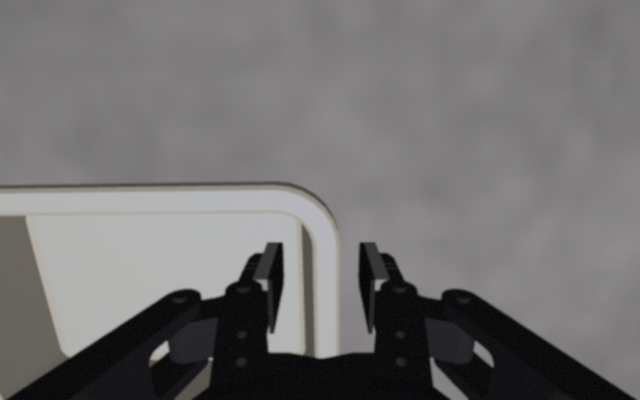

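The view shows the tray flat on the bench, its rim at (325,290) between the pads at 270 and 372. Gripping firmly, then lifting to fan height.

Emit:
move_arm(moves="0 0 0 0; 0 0 0 0; 0 0 0 0; 0 0 0 0; 0 0 0 0; 0 0 0 0; 0 0 0 0; 0 0 0 0; 0 0 -2 0; 0 0 -5 0", grip=0, grip_force=70)

```text
clock: 23.35
position: [0.5286, 0.1321, 0.0038]
tool_rot: [-3.141, 0.0, -0.1]
force: [-1.0, 0.1, 1.1]
grip_width: 0.0109
```

Emit:
move_arm(moves="0 0 -5 0; 0 0 -15 0; 0 0 -30 0; 0 0 -50 0; 0 0 -70 0; 0 0 -90 0; 0 0 -106 0; 0 0 -118 0; 0 0 -124 0; 0 0 -125 0")

```text
clock: 24.18
position: [0.529, 0.1321, 0.1297]
tool_rot: [-3.141, -0.001, -0.1]
force: [0.2, 0.6, -2.1]
grip_width: 0.0104
```

```bash
cat > m.py <<'E'
from h import *
np.set_printoptions(precision=4,suppress=True)
g=np.array([.526,.394,.15]); B=R.from_euler('z',84,degrees=True).as_matrix()
for c in ('scene','top'):
    p=bot.grab_frame(c); C=cloud(p).reshape(-1,3); ok=(p['frame'].min(2)>110).ravel()
    m=ok&(C[:,2]>.155)&(C[:,2]<.19)&(abs(C[:,0]-.51)<.12)&(abs(C[:,1]-.21)<.12)
    r=cv2.minAreaRect((C[m,:2]*1000).astype(np.float32)); print(c,m.sum(),r,np.percentile(C[m,2],[5,50,95]))
    print('in grille frame',B.T@(np.r_[np.array(r[0])/1000,np.median(C[m,2])-.02]-g))
    for n in ('tray_mid','grille'):
        for d in bot.pinpoint(p,n)[:1]: w=onz(p,d['at'],.15); print(n,d['conf'],w)
E
python3 k.py; python3 m.py
```

```text
24.1833 [0.529 0.132 0.13 ] [ 0.151  0.576 -2.066] 0.010351467145710688
floor: slope tool x,y [-0.004 -0.107] n 20238 floor z (tool) at y=-85 6.702002882299836
0.9 [0.5   0.226 0.122]
scene 315 ((510.7567443847656, 208.1765594482422), (185.73284912109375, 133.6012725830078), 84.62841796875) [0.1554 0.1614 0.1708]
in grille frame [-0.1864 -0.0043 -0.0086]
tray_mid 0.7 [0.5122 0.2115 0.15  ]
grille 0.86 [0.5059 0.4037 0.15  ]
top 4 ((491.11993408203125, 219.68264770507812), (181.40301513671875, 10.712904930114746), 68.6206283569336) [0.1559 0.1599 0.1676]
in grille frame [-0.177   0.0165 -0.0101]
grille 0.73 [0.5141 0.3954 0.15  ]
```

The rim droops 0.107 rad: the tips reach below the rim and press on the sloped wall. There is time to mend it, so I'll set the tray down again and regrip about 4 mm higher, on the upright rim face only, with more force.

Emit:
move_arm(moves="0 0 -0 0; 0 0 20 0; 0 0 45 0; 0 0 70 0; 0 0 90 0; 0 0 104 0; 0 0 112 0; 0 0 118 0; 0 0 123 0; 0 0 127 0")

```text
clock: 25.42
position: [0.5292, 0.1315, 0.0021]
tool_rot: [3.142, -0.001, -0.101]
force: [-1.2, -5.3, 9.0]
grip_width: 0.0102
```

Emit:
move_arm(moves="0 0 0 0; 0 0 0 0; 0 0 0 0; 0 0 0 0; 0 0 0 0; 0 0 0 0; 0 0 0 0; 0 0 0 0; 0 0 0 0; 0 0 0 0", grip=0.3)

```text
clock: 26.25
position: [0.5287, 0.1319, 0.0017]
tool_rot: [3.142, 0.0, -0.1]
force: [-0.4, 0.1, -0.3]
grip_width: 0.0254
```

Emit:
move_arm(moves="0 0 0 0; 0 0 0 0; 0 0 0 0; 0 0 0 0; 0 0 0 0; 0 0 0 0; 0 0 0 0; 0 0 0 0; 0 0 0 0; 0 0 0 0", grip=0, grip_force=100)

```text
clock: 27.08
position: [0.5287, 0.1315, 0.002]
tool_rot: [3.141, -0.0, -0.101]
force: [-3.0, -3.1, 7.7]
grip_width: 0.0092
```

```bash
python3 k.py
```

```text
27.0833 [0.529 0.132 0.002] [-2.962 -3.057  7.747] 0.009249476670695384
floor: slope tool x,y [ 0.03  -0.002] n 35336 floor z (tool) at y=-85 0.6511801336852812
0.87 [0.498 0.227 0.002]
```

Emit:
move_arm(moves="0 0 -5 0; 0 0 -15 0; 0 0 -30 0; 0 0 -50 0; 0 0 -70 0; 0 0 -90 0; 0 0 -108 0; 0 0 -122 0; 0 0 -130 0; 0 0 -132 0")

```text
clock: 28.02
position: [0.5291, 0.1321, 0.1352]
tool_rot: [-3.141, -0.002, -0.1]
force: [0.7, 0.6, -1.2]
grip_width: 0.0093
```

```bash
python3 k.py; python3 m.py
```

```text
28.0167 [0.529 0.132 0.135] [ 0.716  0.56  -1.223] 0.00926331695375742
floor: slope tool x,y [-0.002 -0.051] n 21477 floor z (tool) at y=-85 4.509812696692242
0.85 [0.5   0.226 0.13 ]
scene 519 ((512.0829467773438, 212.13381958007812), (191.5572509765625, 133.0685577392578), 84.06246948242188) [0.1595 0.1661 0.1736]
in grille frame [-0.1823 -0.0052 -0.0039]
tray_mid 0.66 [0.5185 0.2157 0.15  ]
grille 0.95 [0.5174 0.4044 0.15  ]
top 122 ((521.013916015625, 219.02996826171875), (179.83450317382812, 115.81214904785156), 85.37808990478516) [0.1563 0.1614 0.1663]
in grille frame [-0.1745 -0.0133 -0.0086]
grille 0.8 [0.5238 0.3947 0.15  ]
```

The tilt is now 0.05 rad, the middle is about 0.18 m in front of the grille, and it is within about 13 mm of the fan axis. I'll hold still for one call, then do a final check for creep.

Emit:
move_arm(moves="0 0 0 0; 0 0 0 0; 0 0 0 0; 0 0 0 0; 0 0 0 0; 0 0 0 0; 0 0 0 0; 0 0 0 0; 0 0 0 0; 0 0 0 0")

```text
clock: 29.25
position: [0.5287, 0.1319, 0.1337]
tool_rot: [3.142, 0.0, -0.1]
force: [0.4, -0.3, -0.9]
grip_width: 0.0092
```

```bash
python3 k.py; python3 -c "
from h import *
p=bot.grab_frame('scene'); save(p,'s9.png'); C=cloud(p).reshape(-1,3); L=(C[:,:2]-[.5825,-.1765])@R.from_euler('z',11.4,degrees=True).as_matrix()[:2,:2]
ok=(p['frame'].min(2)>110).ravel()&(C[:,2]>.112)&(C[:,2]<.2)&(abs(L[:,0])<70)&(abs(L[:,1])<95)
print('stack rim z',np.percentile(C[ok,2],[50,80,95]))
for n in ('flask','beaker','bottle'):
    for d in bot.pinpoint(p,n)[:1]: print(n,d['conf'],onz(p,d['at'],0)[:2])
cv2.imwrite('pics/s9.png',p['frame'][100:320,190:530,::-1].repeat(2,0).repeat(2,1))"
```

```text
29.25 [0.529 0.132 0.134] [ 0.439 -0.29  -0.891] 0.009244587948548776
floor: slope tool x,y [-0.002 -0.051] n 21462 floor z (tool) at y=-85 4.4677060726099915
0.85 [0.5   0.227 0.129]
stack rim z [0.15895171 0.18043679 0.18352217]
flask 0.56 [0.80894911 0.03835499]
beaker 0.82 [ 0.36063394 -0.48065477]
bottle 0.85 [0.32806904 0.4214437 ]
```

View pics/s9.png

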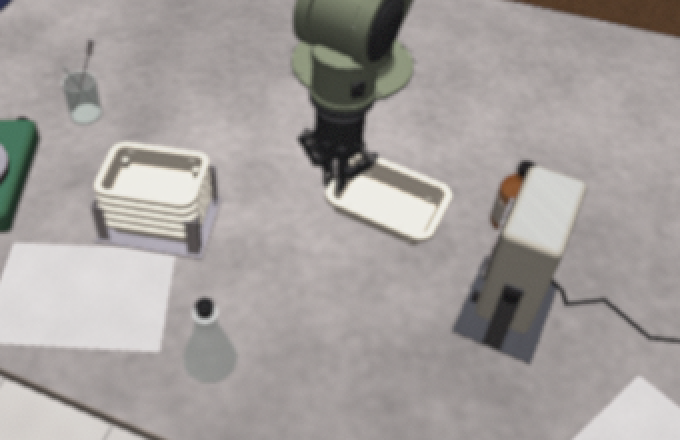

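The view shows the tray level in front of the grille, with the flask, beaker and bottle where they were. The stack rim number (0.16–0.18) disagrees with the picture, so I'll check it before handing in.

```bash
python3 -c "
from h import *
np.set_printoptions(precision=3,suppress=True)
for c in ('scene','top'):
    p=bot.grab_frame(c); C=cloud(p); L=(C[:,:,:2]-[.5825,-.1765])@R.from_euler('z',11.4,degrees=True).as_matrix()[:2,:2]
    box=(p['frame'].min(2)>110)&(abs(L[:,:,0])<75)&(abs(L[:,:,1])<100)&(C[:,:,2]>.05)
    h,e=np.histogram(C[box][:,2],bins=np.arange(.05,.26,.01)); print(c,dict(zip(e.round(2),h)))
    v,u=np.where(box&(C[:,:,2]>.15)); print('high px',len(u),(u.min(),u.max(),v.min(),v.max()) if len(u) else '')
    m=box&(abs(C[:,:,2]-.126)<.006); print('rim .126',m.sum(),cv2.minAreaRect((C[m][:,:2]*1000).astype(np.float32)))
    for n in ('stack_top','tray_mid'):
        for d in bot.pinpoint(p,n)[:2]: print(n,d['conf'],d['at'],dep(p,d['at']))
"
```

```text
scene {np.float64(0.05): np.int64(2131), np.float64(0.06): np.int64(703), np.float64(0.07): np.int64(1838), np.float64(0.08): np.int64(9052), np.float64(0.09): np.int64(4652), np.float64(0.1): np.int64(544), np.float64(0.11): np.int64(204), np.float64(0.12): np.int64(830), np.float64(0.13): np.int64(603), np.float64(0.14): np.int64(84), np.float64(0.15): np.int64(108), np.float64(0.16): np.int64(406), np.float64(0.17): np.int64(502), np.float64(0.18): np.int64(823), np.float64(0.19): np.int64(20), np.float64(0.2): np.int64(19), np.float64(0.21): np.int64(46), np.float64(0.22): np.int64(50), np.float64(0.23): np.int64(13), np.float64(0.24): np.int64(508)}
high px 5229 (np.int64(0), np.int64(638), np.int64(0), np.int64(399))
rim .126 1045 ((423.94696044921875, -42.3211669921875), (807.3382568359375, 1874.7525634765625), 0.6518383622169495)
stack_top 0.61 [266.7, 185.6] [ 0.548 -0.196  0.09 ]
tray_mid 0.85 [381.2, 202.2] [0.505 0.21  0.131]
top {np.float64(0.05): np.int64(2317), np.float64(0.06): np.int64(1304), np.float64(0.07): np.int64(1154), np.float64(0.08): np.int64(2621), np.float64(0.09): np.int64(1101), np.float64(0.1): np.int64(381), np.float64(0.11): np.int64(181), np.float64(0.12): np.int64(499), np.float64(0.13): np.int64(64), np.float64(0.14): np.int64(36), np.float64(0.15): np.int64(87), np.float64(0.16): np.int64(103), np.float64(0.17): np.int64(7), np.float64(0.18): np.int64(7), np.float64(0.19): np.int64(13), np.float64(0.2): np.int64(9), np.float64(0.21): np.int64(48), np.float64(0.22): np.int64(34), np.float64(0.23): np.int64(14), np.float64(0.24): np.int64(780)}
high px 3333 (np.int64(4), np.int64(636), np.int64(0), np.int64(399))
rim .126 524 ((583.6787719726562, -308.50762939453125), (1383.7979736328125, 377.5890197753906), 82.25511932373047)
stack_top 0.87 [366.2, 193.7] [ 0.584 -0.164  0.087]
stack_top 0.74 [206.4, 210.0] [0.519 0.396 0.149]
```

That was my own units slip, metres compared with mm. The second tray's floor reads 0.087–0.090 m against 0.0884 expected, so the stack is down. Handing in.

```bash
python3 -c "
from workcell import bot
print(bot.job_done(), bot.observe()['clock'])"
```

```text
the job is handed in; nothing more can be done
the job is handed in; nothing more can be done
```

I peeled off the top tray corner b first and handed the job in at about 29.4 s. The tray was held in the gripper in front of the blower. No verdict was reported.

**Peel:** Corner b rose to about 172 mm while c and d stayed at about 145 mm. Corner a was not visible in the images.

**Final hold:**
- The tray's middle is about 0.18 m in front of the grille, so its near edge is about 90 mm off.
- It is within about 15 mm of the fan axis, and tilted about 0.05 rad.
- The tilt had not changed after a further second of holding.

**Surroundings:** The second tray's floor reads 87–90 mm against 88.4 mm expected, so the lower trays are down. The flask and bottle read within about 25 mm of where they started. The beaker reads within about 7 mm in the same camera, and none was touched.

What went wrong or disagreed on the way:
- **Empty closings:** The first two closings met nothing, because the fingertips sit about 30 mm behind the reported TCP.
- **First lift:** It was gripped too stiffly. The tray rose almost level and the lower trays seemed to rise by an estimated 3–4 mm, so I set it back down and retook it lightly.
- **Re-levelling:** After the peel the tray hung tilted by 0.19 rad. I set it on the bench twice, and the second regrip brought it level.
- **False stack reading:** One stack-height check gave a wrong value from a units slip in my script. I corrected it before handing in.

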